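# Snap the rotor onto the mini-centrifuge

## Task

Make the mini-centrifuge ready to run: set the loose rotor over the spindle and press it down past the sprung balls until it clicks and sits fully home, then shut the clear lid over it. Leave the other things on the bench where they are and let go of everything.

Things in the scene. Friction and masses are not known exactly. Their poses are not given: they have to be found in the camera images.
- rotor_hub (a point): Rotor, loose, flat on the worktop at first: dished silver-grey disc 96 mm across, 15.5 mm high at its rim, with eight tube holes and an upright blue hub (plain cylinder 28 mm across, 14 to 46 mm above the underside; flat top at 46 mm) to grip from above. This point is on its axis 33 mm above its underside, 13 mm below the hub's top; z is the axis, upward.
- rotor: The same rotor; origin at the middle of its flat underside, z its axis, upward. A blind bore 16.5 mm wide and 35 mm deep with a widely rounded mouth opens there. Weight 0.07 to 0.12 kg.
- centrifuge: Mini-centrifuge: fixed round white drum 152 mm across with a bowl 122 mm across sunk in its top; rim 75 mm, bowl floor 50 mm above the worktop. Origin at worktop level on the spindle's axis; x points from the grey control panel at the front (100 mm from the middle) to the lid's hinge at the back, z up.
- spindle_seat (a point): Middle of the flat dark shoulder (36 mm across) round the spindle's foot, on the spindle's axis, 58 mm above the worktop; z upward. The rotor's underside rests on it when fully home: the hub's top is then 46 mm above this point.
- spindle_tip (a point): Top of the steel spindle, 33 mm above its shoulder; 14 mm thick, the top 11 mm tapering to 6 mm. Three sprung brass balls stand 3.5 mm out of it, 9 mm above the shoulder. A rotor laid on stands on them, about 10 mm above the shoulder; some 14 to 18 N downward on the hub snaps it past them, all the way down. The lid cannot shut over a rotor that stands high.
- lid (a joint): Angle in rad of the clear lid: 0 shut, growing as it opens upward and back, stop at 2.15; starts at 1.75 to 2.0, leaning back past upright. The hinge is stiff enough to stay open, a push under 2 N at the tab moves it; below about 0.4 rad it sinks shut by its own weight.
- lid_hinge (a point): Middle of the lid's hinge axis, 84 mm behind the spindle's axis, 78 mm above the worktop. The axis runs along the centrifuge's y.
- lid_tab (a point): Middle of the blue thumb tab at the lid's free edge, 165 mm from the hinge axis: 36 mm wide, 7 mm thick, standing 28 mm out from the lid's wall (middle 13 mm from its end). Axes of the lid: -x from hinge to tab, y along the hinge, z its upper side when shut, its back while open. The lid is a round cap 132 mm across that stands out 34 mm on the z side.
- timer: Bystander, to be left alone: small white timer with three coloured buttons, 62x62x18 mm; origin under its middle.
- vial_blue: Bystander, to be left alone: glass vial with blue cap, 21 mm wide, 50 mm tall; origin under its middle.
- vial_red: Bystander, to be left alone: glass vial with red cap, 21 mm wide, 50 mm tall; origin under its middle.
- pen: Bystander, to be left alone: marker pen with black cap, 131 mm long, 15 mm thick; origin under its middle.
- tweezers: Bystander, to be left alone: steel tweezers, 122 mm long, 8 mm high; origin under its middle.
- weigh_boat: Bystander, to be left alone: small white plastic weighing dish, 70x70x15 mm; origin under its middle.
There are look-alikes about, which are no part of the job. Leave any black look-alike of the rotor alone.

How it is judged:
On the way:
1. the rotor is snapped fully home on the spindle while the lid is still open (z of rotor_hub in the frame of spindle_seat between 0.029 and 0.0365 m and horizontal distance between rotor_hub and spindle_seat below 0.005 m and angle between rotor_hub's own z axis and vertical below 0.08 rad and value of joint lid above 0.6 rad), for 0.2 s.
At the end, for the whole second after the job is handed in: The rotor's underside is within 3.5 mm of the spindle's shoulder (past the balls), centred within 5 mm and level within 0.08 rad, at rest, and the lid is shut within 0.05 rad (z of rotor_hub in the frame of spindle_seat between 0.029 and 0.0365 m and horizontal distance between rotor_hub and spindle_seat below 0.005 m and angle between rotor_hub's own z axis and vertical below 0.08 rad and value of joint lid below 0.05 rad and linear speed of rotor below 0.02 m/s and velocity of joint lid below 0.1 rad/s); the robot touches nothing.
It fails at once if another thing on the bench is moved by more than 30 mm (distance of any of timer, vial_blue, vial_red, pen, tweezers, weigh_boat from where it was at the start of the episode above 0.03 m).
It also fails if it takes over 61 s, if anything falls off the work surface, if the arm or the gripper's body presses on something with over 40 N, if the wrist force passes 120 N, or if a joint passes its speed limit or range.

## Robot

A 7-joint arm with a two-finger parallel gripper is mounted at the origin on a cart in front of the work surface, level with it; the furniture and walls round the work are solid. World frame = base frame: x ahead of the robot, y to its left, z up, the work surface at z = 0. Lengths are in m, angles in rad, forces in N, time in s.
With the tool pointing down it reaches from about 0.4 to 0.9 m from the base axis. Payload 5.6 kg.
Tool frame: the origin (TCP) lies midway between the tips of the shut fingers; the grasp point (between the pads) lies 19 mm behind it; z points along the fingers, y is the line along which they close (so a half turn about z gives the same grasp; the last joint's range is limited). The gripper opens to 92 mm and grips with 3 to 60 N. Pads are 20 mm wide; open, the fingers measure 128 mm over their backs; the gripper's body (75 mm by 189 mm) begins 69 mm behind the grasp point.
Start: joints at [1.183, 0.468, -0.012, 1.603, 0.006, 1.071, -0.056], TCP at [0.22, -0.612, 0.189] pointing down, gripper open.
Joint ranges: [-2.53, 2.53], [-0.31, 2.02], [-1.57, 1.55], [0.28, 2.44], [-1.29, 4.43], [0.15, 1.84], [-2.92, 2.92]. Speed limits (rad/s): [2.57, 2.57, 3.14, 3.14, 3.14, 3.14, 3.14].

## Interface

Orientations are given as a 3x3 rotation matrix whose columns are the frame's x, y, z axes.
In Python, from station import env, effector, solver, viewer, workorder, search_frame, tip_of gives the robot as it stands. Calls block until the motion is done:
- env.reach(position, orientation): joint-space move of the TCP to a pose.
- env.movel(position, frame=None, rate=0.15): straight line of the TCP; frame=None keeps the orientation; rate is the mean speed in m/s.
- env.goto_joints(angles): joint-space move.
- effector.release() and effector.grasp(squeeze=None): open the fingers fully, or close them until they stop; squeeze is the grip in N (None keeps the last).
- env.pause(seconds).
- solver.inverse_kinematics(position, orientation): joint angles nearest the present ones, or None.
- env.sense(): the state.
- viewer.read_camera(name): name is "scene" or "side" or "wrist"; returns (picture, depth): 420x560x3 uint8, red, green, blue; 420x560 float32, m along the optical axis (not along the pixel's ray), 0 where there is no reading.
- viewer.camera_info(name): a dict with "intrinsics" (3x3 intrinsics, pixels), "eye" and "rotation" of the camera in the world; the wrist camera has in their place "T_tool_cam" (4x4, takes a point from camera to tool coordinates, whose origin is the TCP and whose axes are the flange's). Camera axes: x right, y up, looking along -z (the intrinsics and any distortion apply to the point x, -y, -z); pixel columns grow to the right and rows downward; lengths in m; the calibration is good to about 2 mm. A picture is of the moment at which its call begins: read the wrist's pose just before it. camera_info takes no time and is no camera call.
A pose or a line that the arm cannot do raises env.PlanningError and nothing moves.
- workorder.finish_job(): hands the job in; it is judged then, once.
Trained networks look in the newest picture that a camera, given by its name, has taken for a name from the list of things; names that differ only in an ending like _2 or _b are one class to them, and where a whole thing is asked for, a point or a joint stands for the part that bears it (a point fixed in the world has none). Each returns a list of dicts, best first, with "score" (0 to 1); they miss things now and then, are a little off and sometimes report something else, mostly with a low value. They report only what shows in the picture. A call takes as long as a camera call. They do not tell look-alikes from the thing itself.
- search_frame(camera, name): "at" ([x, y, z] in m, in world coordinates, good to about 4 mm: the middle of the surface that is visible of it).
- tip_of(camera, name): "at" ([x, y, z] in m, in world coordinates, good to about 4 mm: a listed point, or the origin of a listed thing).
The state is a dict: "t": time; "joint_positions": joint angles; "joint_velocities": joint speeds; "tau": joint torques, N m; "ee_pos": TCP position; "tcp_rot": TCP orientation; "wrist_force": force on the tool from outside, world axes, zero at the start; "moment": the same for the moment, N m; "gripper_width": finger opening in m; "grasp_force": force on a finger pad.
Only numpy, scipy, OpenCV 4.12 (cv2) and the standard library are available. Lean on these libraries where they do the work, as an engineer would, in place of code of your own. Each camera call takes 0.05 s, during which the arm holds its last target. There are 200 camera calls.

## Working session

There is one attempt and no reset: what is moved stays moved. The work goes in short steps, each a Python script; the robot and the scene stay as the last script left them, time stands still between calls to the robot, and variables do not carry over. Pictures are saved under pics/ and viewed, at most 10 in all, crops included, and the job is handed in when it is done.

```bash
mkdir -p pics; ls; cat > h.py <<'E'
import numpy as np, cv2
from station import env, effector, solver, viewer, workorder, search_frame, tip_of
def save(n,img): cv2.imwrite('pics/'+n,cv2.cvtColor(img,cv2.COLOR_RGB2BGR))
def camT(name,s=None):
    ci=viewer.camera_info(name); K=np.array(ci["intrinsics"])
    if "eye" in ci: return K,np.array(ci["rotation"]),np.array(ci["eye"])
    T=np.eye(4);T[:3,:3]=s["tcp_rot"];T[:3,3]=s["ee_pos"];T=T@np.array(ci["T_tool_cam"])
    return K,T[:3,:3],T[:3,3]
def px2w(u,v,d,name,s=None):
    K,R,e=camT(name,s)
    c=np.stack([(u-K[0,2])/K[0,0]*d,-(v-K[1,2])/K[1,1]*d,-d],-1)
    return c@R.T+e
def w2px(p,name,s=None):
    K,R,e=camT(name,s); c=R.T@(np.array(p)-e)
    return [round(float(K[0,2]+K[0,0]*c[0]/-c[2])),round(float(K[1,2]-K[1,1]*c[1]/-c[2]))]
E
cat > a.py <<'E'
from h import *
print(viewer.camera_info("scene"))
ims=[]
for c in ("scene","side"):
    im,d=viewer.read_camera(c); np.save(f'{c}_d.npy',d); np.save(f'{c}_i.npy',im); ims.append(im)
    for f,n in ((tip_of,"rotor_hub"),(tip_of,"rotor"),(tip_of,"spindle_tip"),(tip_of,"spindle_seat"),(tip_of,"lid_hinge"),(tip_of,"lid_tab"),(tip_of,"centrifuge"),(search_frame,"rotor")):
        for r in f(c,n)[:3]: print(c,f.__name__,n,round(r["score"],2),np.round(r["at"],3),w2px(r["at"],c))
save('scene.png',ims[0]);save('side.png',ims[1])
print(env.sense()["t"])
E
python3 a.py
```

```text
pics
{'intrinsics': array([[539.8841014 ,   0.        , 280.35768515],
       [  0.        , 539.8841014 , 205.26813013],
       [  0.        ,   0.        ,   1.        ]]), 'eye': array([-0.43372652, -0.70079735,  0.88323947]), 'rotation': array([[ 0.57272825,  0.46664635, -0.67396108],
       [-0.81948529,  0.30522095, -0.48506085],
       [-0.02064484,  0.83010924,  0.55721848]])}
scene call rotor_hub 0.84 [ 0.468 -0.185  0.031] [325, 258]
scene call rotor_hub 0.73 [ 0.612 -0.154  0.035] [343, 224]
scene call rotor_hub 0.62 [ 0.416 -0.037  0.033] [265, 247]
scene call rotor 0.95 [ 0.463 -0.182 -0.001] [323, 268]
scene call rotor 0.91 [ 0.414 -0.036 -0.001] [264, 258]
scene call rotor 0.66 [ 0.615 -0.149 -0.001] [342, 233]
scene call spindle_tip 0.87 [0.5   0.174 0.091] [221, 189]
scene call spindle_seat 0.8 [0.5   0.177 0.055] [221, 199]
scene call lid_hinge 0.73 [0.583 0.148 0.079] [247, 182]
scene call lid_hinge 0.28 [0.499 0.176 0.004] [222, 215]
scene call lid_tab 0.66 [0.629 0.129 0.236] [259, 128]
scene call centrifuge 0.65 [0.5   0.178 0.003] [222, 215]
scene call rotor 0.
[... 304 characters left out ...]
.005] [304, 272]
side call rotor 0.81 [ 0.611 -0.154 -0.003] [328, 237]
side call rotor 0.76 [ 0.412 -0.037 -0.002] [254, 252]
side call spindle_tip 0.78 [0.498 0.175 0.09 ] [227, 176]
side call spindle_tip 0.67 [ 0.722 -0.287  0.004] [385, 242]
side call spindle_seat 0.77 [0.506 0.173 0.056] [230, 182]
side call lid_hinge 0.76 [0.578 0.147 0.079] [253, 169]
side call lid_tab 0.64 [0.63  0.129 0.23 ] [269, 132]
side call lid_tab 0.52 [ 0.685 -0.316  0.002] [385, 256]
side call centrifuge 0.84 [ 0.497  0.173 -0.003] [230, 194]
side call rotor 0.88 [ 0.605 -0.157  0.015] [328, 236]
side call rotor 0.82 [ 0.466 -0.19   0.018] [303, 272]
side call rotor 0.62 [ 0.412 -0.037  0.017] [254, 249]
0.9
```

```bash
python3 - <<'E'
import numpy as np,cv2
im=np.load('scene_i.npy')[110:310,180:440]
cv2.imwrite('pics/crop.png',cv2.resize(im[:,:,::-1],None,fx=3,fy=3,interpolation=cv2.INTER_CUBIC))
E
```

```text
(no output)
```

View pics/scene.png

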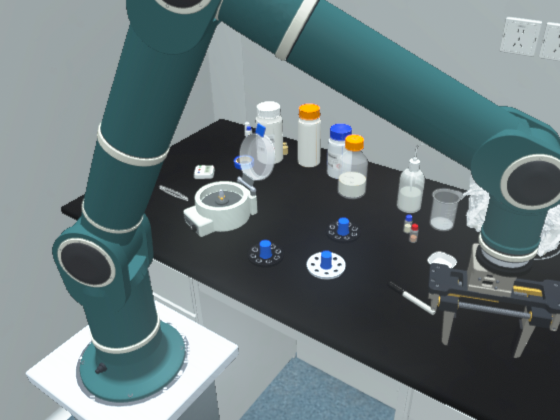

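View pics/crop.png

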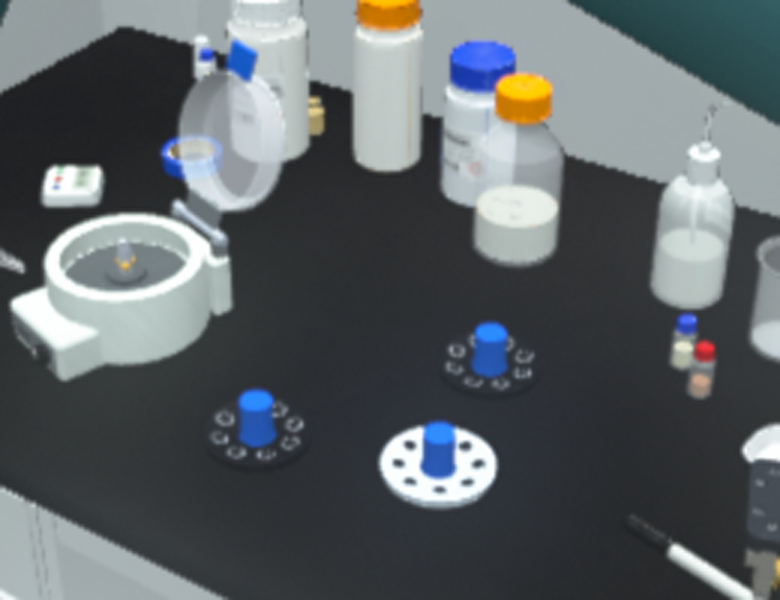

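Candidates: silver disc (325,258), black discs (343,228) and (265,250). The silver one fits "silver-grey", and the crop confirms it. The lid stands open at about (258,150), with its tab at (262,130).

```bash
cat >> h.py <<'E'
C=np.array([0.501,0.175]); X=np.array([0.08,-0.0275]);X/=np.linalg.norm(X)
def down(yaw_y):  # yaw_y: 2D closing direction
    y=np.array([*yaw_y,0]);y/=np.linalg.norm(y);z=np.array([0,0,-1.]);return np.stack([np.cross(y,z),y,z],1)
Y=np.array([-X[1],X[0]])
E
python3 - <<'E'
from h import *
s=env.sense(); print(np.round(s["tcp_rot"],2)); sg=np.sign(np.dot(np.array(s["tcp_rot"])[:2,1],Y)) or 1
print(sg, np.round(viewer.camera_info("wrist")["T_tool_cam"],3))
R=down(sg*Y)
env.reach([0.466,-0.186,0.2],R)
s=env.sense(); im,d=viewer.read_camera("wrist"); save('w1.png',im); np.save('w1d.npy',d);np.save('w1i.npy',im)
for n in("rotor_hub","rotor"):
  for r in tip_of("wrist",n)[:3]: print(n,round(r["score"],2),np.round(r["at"],4),w2px(r["at"],"wrist",s))
u,v=np.meshgrid(np.arange(560),np.arange(420)); P=px2w(u,v,d,"wrist",s)
hsv=cv2.cvtColor(im,cv2.COLOR_RGB2HSV)
blue=(hsv[...,0]>100)&(hsv[...,0]<130)&(hsv[...,1]>130)&(d>0)&(np.hypot(P[...,0]-.466,P[...,1]+.186)<.04)
top=blue&(P[...,2]>np.percentile(P[blue][:,2],90)-.004)
print(blue.sum(),top.sum(),P[top].mean(0),np.ptp(P[top],axis=0), (P[top].max(0)+P[top].min(0))/2)
g=(d>0)&(P[...,2]>.008)&(P[...,2]<.022)&(np.hypot(P[...,0]-.466,P[...,1]+.186)<.065)
print('rim',P[g].min(0),P[g].max(0)); print(np.round(s["joint_positions"],2),s["t"],s["ee_pos"],s["wrist_force"])
E
```

```text
[[ 0.94  0.34  0.  ]
 [ 0.34 -0.94 -0.  ]
 [-0.    0.   -1.  ]]
-1.0 [[-0.001  0.96   0.28   0.078]
 [ 1.     0.001 -0.    -0.001]
 [-0.     0.28  -0.96  -0.196]
 [ 0.     0.     0.     1.   ]]
rotor_hub 0.93 [ 0.4659 -0.1898  0.0362] [279, 184]
rotor_hub 0.83 [ 0.4201 -0.0336  0.0333] [169, 259]
rotor_hub 0.56 [ 0.6124 -0.151   0.0326] [197, 63]
rotor 0.88 [ 0.6107 -0.1513  0.0009] [204, 69]
rotor 0.86 [ 0.4242 -0.0322 -0.0012] [176, 246]
rotor 0.67 [ 0.4691 -0.1823 -0.0016] [272, 177]
168 54 [ 0.47423167 -0.19029661  0.04565493] [0.01329534 0.02322035 0.00601135] [ 0.47193856 -0.18775879  0.04539181]
rim [ 0.41741232 -0.23326385  0.00802183] [ 0.51247065 -0.13856747  0.0218994 ]
[ 0.46  0.22 -0.17  1.94  0.04  0.99 -1.63] 2.6917 [ 0.4658974  -0.18694791  0.20003144] [-0.46542267 -1.0772715   0.14001254]
```

View pics/w1.png

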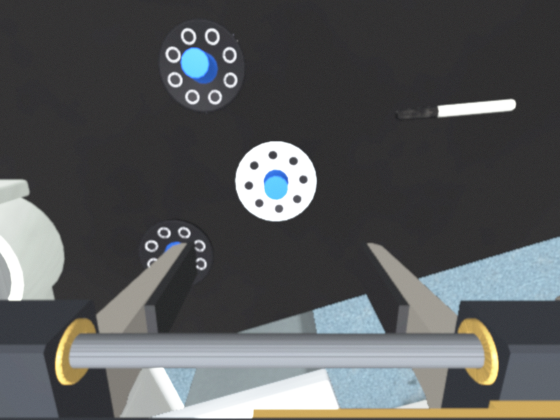

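The rotor's rim is centred at (0.465,-0.186), rim height and hub top 0.046 agree with the text. In the picture it is the white disc at (276,182). Next I grasp it, lift it, and look at the spindle from near.

```bash
python3 - <<'E'
from h import *
R=down(-Y)
p=np.array([0.4655,-0.1865])
env.movel([*p,0.08],R,0.2); env.movel([*p,0.0215],R,0.08)
effector.grasp(40); s=env.sense(); print('w',s["gripper_width"],s["grasp_force"],s["ee_pos"])
env.movel([*p,0.2],R,0.2)
q=C-0.09*X
env.reach([*q,0.25],R)
s=env.sense(); im,d=viewer.read_camera("wrist"); save('w2.png',im)
print('w',s["gripper_width"],s["ee_pos"],s["wrist_force"],s["t"])
for n in("spindle_tip","spindle_seat","lid_hinge","rotor_hub","rotor","lid_tab"):
  for r in tip_of("wrist",n)[:2]: print(n,round(r["score"],2),np.round(r["at"],4),w2px(r["at"],"wrist",s))
u,v=np.meshgrid(np.arange(560),np.arange(420)); P=px2w(u,v,d,"wrist",s)
h=np.hypot(P[...,0]-C[0],P[...,1]-C[1])
for lo,hi,m in((.08,.1,.02),(.072,.078,.074)):
  g=(d>0)&(P[...,2]>lo)&(P[...,2]<hi)&(h<m)
  if g.sum()>3: print(lo,g.sum(),P[g].mean(0),P[g].min(0),P[g].max(0))
A=P[g][:,:2]; x=np.linalg.lstsq(np.c_[2*A,np.ones(len(A))],(A**2).sum(1),rcond=None)[0]; print('circle',x[:2],np.sqrt(x[2]+x[:2]@x[:2]))
E
```

```text
w 0.00047758142377374486 0.0 [ 0.46547897 -0.1864994   0.0214965 ]
w 0.0005361481044894557 [0.41636294 0.20307351 0.24959918] [ 0.49229774  0.20358321 -0.11872652] 8.3417
spindle_tip 0.64 [0.5016 0.1714 0.0907] [278, 100]
spindle_seat 0.91 [0.4992 0.1742 0.0574] [276, 104]
lid_hinge 0.8 [0.5767 0.1503 0.0795] [274, 18]
rotor_hub 0.64 [ 0.4188 -0.0349  0.0345] [461, 111]
rotor 0.88 [ 0.4216 -0.0333 -0.0017] [445, 109]
lid_tab 0.47 [ 0.652   0.3829 -0.0027] [78, 41]
0.08 131 [0.4972457  0.17372426 0.08656253] [0.4909266  0.16713454 0.08021818] [0.50389212 0.18022894 0.09273502]
0.072 4363 [0.50654576 0.17324801 0.07529745] [0.42709201 0.10103203 0.07206333] [0.57047455 0.2466704  0.07799079]
circle [0.49796337 0.17385967] 0.06656824393877814
```

View pics/w2.png

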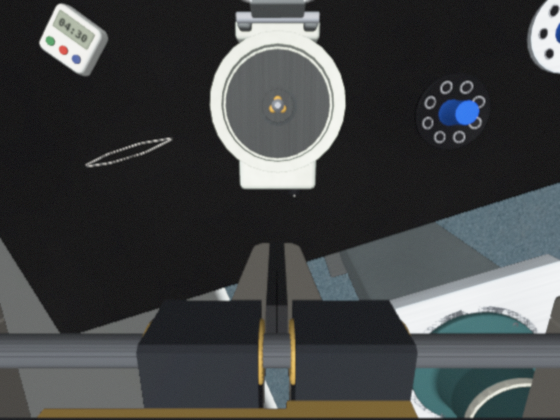

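The grasp missed: the fingers closed empty. The rotor is still on the bench at the top right, (555,35). The spindle shows at (277,104). I'll look again at the rotor from above.

```bash
python3 - <<'E'
from h import *
R=down(-Y)
effector.release()
env.reach([.4655-.06,-.1865+.02,0.16],R)
s=env.sense(); im,d=viewer.read_camera("wrist"); save('w3.png',im)
print('tcp px',w2px(s["ee_pos"],"wrist",s),s["gripper_width"],s["t"])
for c in("wrist","scene","side"):
  if c!="wrist": viewer.read_camera(c)
  for n in("rotor_hub","rotor"):
   for r in tip_of(c,n)[:3]: print(c,n,round(r["score"],2),np.round(r["at"],4),w2px(r["at"],c,s))
u,v=np.meshgrid(np.arange(560),np.arange(420)); P=px2w(u,v,d,"wrist",s)
h=np.hypot(P[...,0]-.466,P[...,1]+.186)
g=(d>0)&(P[...,2]>.008)&(P[...,2]<.022)&(h<.08); print('rim',P[g].min(0),P[g].max(0))
g=(d>0)&(P[...,2]>.038)&(P[...,2]<.056)&(h<.06); print('hub',g.sum(),P[g].min(0),P[g].max(0),P[g].mean(0))
E
```

```text
tcp px [276, 238] 0.09190484275592699 11.4917
wrist rotor_hub 0.82 [ 0.4651 -0.1868  0.0341] [277, 129]
wrist rotor_hub 0.59 [ 0.4164 -0.0343  0.0352] [154, 223]
wrist rotor 0.85 [ 0.4666 -0.1808 -0.001 ] [272, 128]
wrist rotor 0.64 [ 0.421  -0.0343 -0.001 ] [164, 210]
scene rotor_hub 0.88 [ 0.6125 -0.1551  0.0368] [344, 223]
scene rotor_hub 0.67 [ 0.4687 -0.1839  0.0313] [325, 257]
scene rotor_hub 0.61 [ 0.4183 -0.0356  0.031 ] [265, 247]
scene rotor 0.97 [ 0.4177 -0.0332  0.0014] [264, 256]
scene rotor 0.83 [ 4.661e-01 -1.854e-01 -3.000e-04] [325, 268]
scene rotor 0.57 [ 0.6172 -0.1528 -0.0015] [343, 234]
side rotor_hub 0.95 [ 0.4652 -0.1891  0.0339] [303, 269]
side rotor_hub 0.76 [ 0.4187 -0.033   0.0355] [254, 244]
side rotor_hub 0.66 [ 0.6095 -0.1547  0.0376] [329, 231]
side rotor 0.96 [ 0.4702 -0.1877  0.0038] [304, 272]
side rotor 0.72 [ 6.108e-01 -1.540e-01  6.000e-04] [328, 236]
side rotor 0.63 [ 0.4171 -0.0354  0.0009] [255, 250]
rim [ 0.41745852 -0.23342946  0.00807543] [ 0.5124036  -0.13849786  0.02134384]
hub 701 [ 0.4512026  -0.19929284  0.04375641] [ 0.47826201 -0.17227935  0.04892136] [ 0.46482427 -0.18597458  0.04639385]
```

View pics/w3.png

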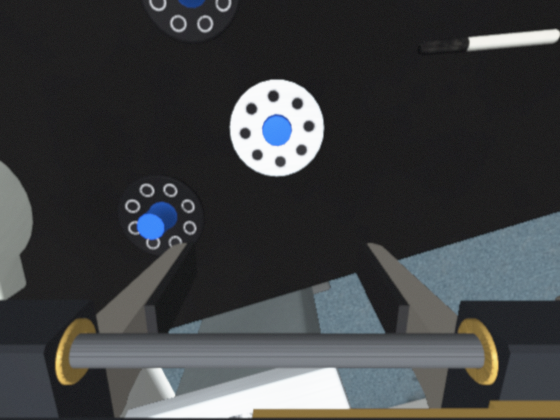

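The rotor has not moved at all: its centre is (0.4648,-0.186), hub at (277,130). So the aim was right, yet the fingers never gripped it. I'll repeat the grasp while watching it closely.

```bash
python3 - <<'E'
from h import *
R=down(-Y)
p=np.array([0.4648,-0.186])
env.reach([*p,0.1],R); env.movel([*p,0.0205],R,0.08)
s=env.sense();print(s["gripper_width"],s["ee_pos"],s["wrist_force"],s["t"])
a,_=viewer.read_camera("wrist"); a2,_=viewer.read_camera("side")
effector.grasp(30)
for i in range(3):
    s=env.sense();print(s["gripper_width"],s["grasp_force"],s["ee_pos"],s["wrist_force"],s["t"]); env.pause(.15)
b,_=viewer.read_camera("wrist"); b2,_=viewer.read_camera("side")
cr=lambda i:cv2.resize(i[190:310,220:380],(400,300))
w=lambda i:cv2.resize(i,(400,300))
save('g.png',np.vstack([np.hstack([w(a),w(b)]),np.hstack([cr(a2),cr(b2)])]))
E
```

```text
0.09198477482040505 [ 0.46522968 -0.18612171  0.02092251] [ 0.27654576 -0.37571655 -0.19013056] 13.525
0.0006967224030777905 2.7331170067191124 [ 0.46538658 -0.18618266  0.02094017] [-0.04985508  0.07503192  5.78281172] 14.975
0.00040380120377605144 2.731873020529747 [ 0.46538724 -0.18621542  0.02092395] [-0.71214545 -0.01896656  5.6366866 ] 15.125
0.0004781400900299485 2.7320747449994087 [ 0.46539399 -0.18616785  0.02092652] [-0.52463514  0.11284513  5.81955779] 15.275
```

View pics/g.png

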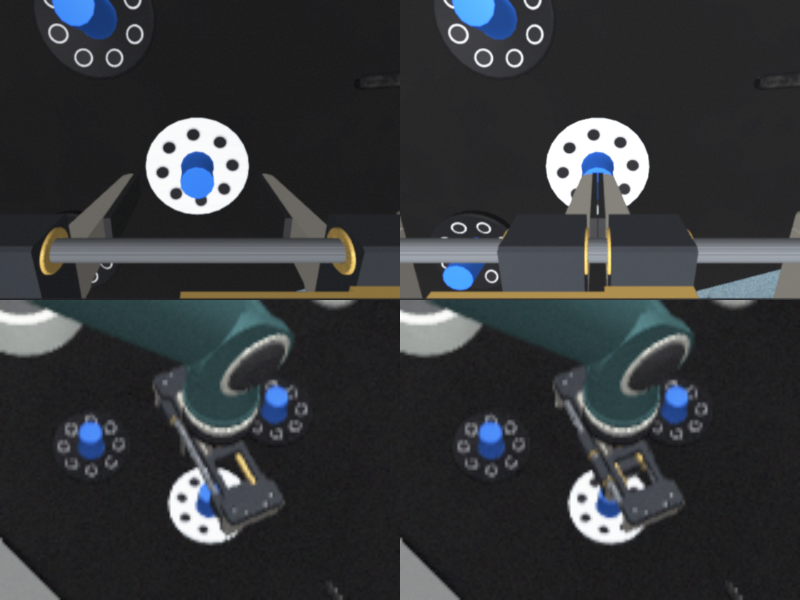

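The shut tips are resting on the hub's top: 5.8 N upward, with the hub just under the tips in the picture. So the real fingertips sit about 25 mm behind the reported TCP. I'll check that against the wrist depth at the tips, then go lower in force-guarded steps.

```bash
python3 - <<'E'
from h import *
R=down(-Y)
p=np.array([0.465,-0.186])
env.movel([*p,0.06],R,0.15)
s=env.sense(); im,d=viewer.read_camera("wrist")
u,v=np.meshgrid(np.arange(560),np.arange(420)); P=px2w(u,v,d,"wrist",s)
T=(P-np.array(s["ee_pos"]))@np.array(s["tcp_rot"])   # tool coords
g=(d>0)&(np.abs(T[...,0])<.015)&(np.abs(T[...,1])<.02)&(T[...,2]<.0)&(T[...,2]>-.06)
print('tip zmax in tool',g.sum(),np.percentile(T[g][:,2],[90,99,100]) if g.any() else '')
effector.release()
f0=np.array(env.sense()["wrist_force"])
for z in (0.021,0.013,0.007,0.002,-0.002):
    env.movel([*p,z],R,0.08); s=env.sense(); f=np.array(s["wrist_force"])-f0; print(z,s["ee_pos"][2],np.round(f,2))
    if abs(f[2])>3: print('CONTACT');env.movel([*p,z+.01],R,.08);break
else:
    effector.grasp(40); s=env.sense(); print(s["gripper_width"],s["grasp_force"],s["wrist_force"],s["t"])
E
```

```text
tip zmax in tool 1452 [-0.03117734 -0.02615784 -0.02431982]
0.021 0.020873962431201876 [-0.41 -0.4   0.34]
0.013 0.012921692172908138 [-1.02  0.07  0.45]
0.007 0.00674929619642891 [0.1  0.17 1.21]
0.002 0.001695838903852824 [-0.33 -0.01 -0.63]
-0.002 -0.0022508077784913344 [-0.38  0.03  1.38]
0.026949974333390175 40.00001217238605 [-0.61321856  0.24582194  0.76177936] 20.0
```

Gripped: width 27 mm, and the depth at the tips confirms the 25 mm offset. I'll lift, turn the camera side away from the lid, and set the rotor on the spindle.

```bash
python3 - <<'E'
from h import *
R=down(-Y); p=np.array([0.465,-0.186]); S=np.array([.4983,.1738])
env.movel([*p,0.17],R,0.25)
R2=down(Y)
env.reach([*S,0.17],R2); s=env.sense(); print(s["gripper_width"],np.round(s["joint_positions"],2),s["t"],s["ee_pos"])
f0=np.array(s["wrist_force"])
for z in (0.1,0.09,0.08,0.073,0.068):
    env.movel([*S,z],R2,0.1); s=env.sense(); f=np.array(s["wrist_force"])-f0; print(z,np.round(s["ee_pos"],4),np.round(f,2),s["gripper_width"])
    if np.linalg.norm(f)>8: print('CONTACT');break
im,_=viewer.read_camera("wrist"); im2,_=viewer.read_camera("scene")
save('p.png',np.hstack([cv2.resize(im,(400,300)),cv2.resize(im2[110:260,160:360],(400,300))]))
for n in("scene","side"):
    d=np.load(n+'_d.npy');u,v=np.meshgrid(np.arange(560),np.arange(420)); P=px2w(u,v,d,n)
    L=(P[...,:2]-S)@np.stack([X,Y],1)
    for a in range(100,300,30):
        g=(d>0)&(L[...,0]*1e3>a)&(L[...,0]*1e3<a+30)&(abs(L[...,1])<.11); print(n,a,g.sum(),P[g][:,2].max() if g.any() else '', (L[g][P[g][:,2]>.15][:,1].min(),L[g][P[g][:,2]>.15][:,1].max()) if (P[g][:,2]>.15).any() else '')
print(env.sense()["t"])
E
```

```text
0.02691462850628471 [ 0.55  0.69 -1.31  1.87  0.73  1.18  0.22] 22.475 [0.49816073 0.17300022 0.1692304 ]
0.1 [0.4986 0.1743 0.1004] [ 0.12 -0.51  0.83] 0.026622761695541047
0.09 [0.4981 0.1735 0.0896] [ 0.47 -0.42  0.76] 0.026995438675716257
0.08 [0.4979 0.1736 0.0794] [ 0.26 -1.16  1.06] 0.02692039557375407
0.073 [0.498  0.1737 0.0726] [ 0.01 -0.58 -0.15] 0.02711863728179357
0.068 [0.4982 0.1737 0.0678] [ 0.59 -0.34  0.83] 0.02667350473610084
scene 100 1275 0.21877528307878114 (np.float64(-0.07147831678928958), np.float64(0.06624003596529182))
scene 130 1509 0.24632297177947693 (np.float64(-0.07026174015280598), np.float64(0.06481491353266179))
scene 160 750 0.004784630708632331 
scene 190 697 0.0034293091617585425 
scene 220 688 0.003990012386370534 
scene 250 754 0.004340096263910298 
scene 280 772 0.004264835634171349 
side 100 774 0.2122127939005134 (np.float64(-0.06907613307364875), np.float64(0.06504369244793134))
side 130 912 0.25137349013171706 (np.float64(-0.0696357516949754), np.float64(0.06395732038474072))
side 160 328 0.20865162965135609 (np.float64(-0.02029469728314465), np.float64(-0.0019870904577213677))
side 190 385 0.010323619207497359 
side 220 472 0.012374761265252054 
side 250 467 0.012659725612869543 
side 280 465 0.010652452212143393 
24.425
```

View pics/p.png

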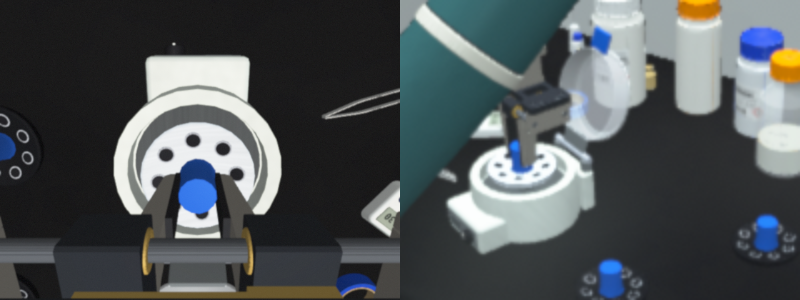

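The rotor is centred in the bowl (left view, around (195,165)), threaded on the spindle with no side force, and the lid is still open. Behind the lid is clear. Now the press.

```bash
python3 - <<'E'
from h import *
S=np.array([.4983,.1738]); R2=down(Y)
effector.grasp(60)
f0=np.array(env.sense()["wrist_force"])
for z in (0.065,.063,.061,.059,.057,.0555,.054,.052,.050):
    env.movel([*S,z],R2,0.04); s=env.sense(); f=np.array(s["wrist_force"])-f0; print(z,np.round(s["ee_pos"],4),np.round(f,1),round(s["gripper_width"],4))
    if z<.059 and f[2]>12: break
env.pause(.1)
effector.release(); env.movel([*S,.09],R2,.15)
env.movel([*(S-.0*X),.19],R2,.25)
s=env.sense(); im,d=viewer.read_camera("wrist"); save('w5.png',im)
u,v=np.meshgrid(np.arange(560),np.arange(420)); P=px2w(u,v,d,"wrist",s)
h=np.hypot(P[...,0]-S[0],P[...,1]-S[1])
g=(d>0)&(P[...,2]>.09)&(P[...,2]<.13)&(h<.04); 
if g.any(): t=g&(P[...,2]>np.percentile(P[g][:,2],80)-.004);print('hub',t.sum(),P[t].min(0),P[t].max(0),np.median(P[t],0))
for r in tip_of("wrist","rotor_hub")[:2]: print(r)
for c in("scene","side"):
    viewer.read_camera(c)
    for n in("rotor_hub","lid_tab","lid_hinge"):
        for r in tip_of(c,n)[:3]: print(c,n,round(r["score"],2),np.round(r["at"],4))
print(s["t"],np.round(s["joint_positions"],2))
E
```

```text
0.065 [0.499  0.1736 0.0655] [-0.3 -0.9  6.9] 0.0267
0.063 [0.4989 0.1738 0.0635] [ 0.6 -0.3  6.6] 0.0264
0.061 [0.4986 0.1736 0.0605] [ 2.1  1.1 -2.8] 0.0266
0.059 [0.4981 0.1733 0.0577] [  3.1   2.3 -12.2] 0.0268
0.057 [0.4982 0.1735 0.0566] [ 4.4  1.2 -9.9] 0.0265
0.0555 [0.4987 0.1735 0.056 ] [ 2.4 -2.5 -0.6] 0.0271
0.054 [0.4988 0.1735 0.0559] [-2.2 -5.2 13.7] 0.0267
hub 720 [0.48239518 0.16069484 0.1011345 ] [0.50979141 0.18769494 0.1066267 ] [0.49567075 0.17429329 0.10447838]
{'at': [0.498, 0.1719, 0.0893], 'score': 0.96}
{'at': [0.4173, -0.0365, 0.0354], 'score': 0.78}
scene rotor_hub 0.8 [ 0.418  -0.0357  0.0314]
scene rotor_hub 0.75 [ 0.6121 -0.1555  0.0375]
scene rotor_hub 0.55 [0.4983 0.1724 0.0898]
scene lid_tab 0.97 [0.6321 0.1276 0.2346]
scene lid_hinge 0.73 [0.5785 0.1465 0.0805]
scene lid_hinge 0.51 [ 0.6525  0.3801 -0.0015]
side rotor_hub 0.74 [ 0.4177 -0.0342  0.0343]
side rotor_hub 0.61 [ 0.6133 -0.1513  0.0361]
side lid_tab 0.85 [0.6302 0.1286 0.2319]
side lid_tab 0.74 [ 0.4772 -0.4052  0.0034]
28.4833 [ 0.56  0.67 -1.34  1.85  0.7   1.21  0.23]
```

Home: hub top at 0.1045 m (0.104 expected), and the force trace shows the snap. The tab and hinge put the lid at about 1.92 rad. Now I shut it by pushing the back of the tab with closed fingers.

```bash
python3 - <<'E'
from h import *
S=np.array([.4983,.1738]); R2=down(Y); H=S+.084*X
def pt(x,z): return [*(H+x*X),.078+z-.0245]
def fin(t):
    u=np.array([-np.cos(t),np.sin(t)]);n=np.array([np.sin(t),np.cos(t)])
    if t>1.57: c=.178*u+.0035*n-[0,.013]
    else: c=np.interp(t,[.7,1.5],[.173,.167])*u+.0035*n
    return pt(c[0]+.010,c[1])
way=[pt(.089,.152)]+[fin(t) for t in np.arange(1.8,.25,-.15)]
for w in [pt(.089,.25)]+way: assert solver.inverse_kinematics(w,R2) is not None,w
effector.grasp(10)
env.movel(pt(-.084,.25),R2,.3); env.movel(pt(.089,.25),R2,.25)
f0=np.array(env.sense()["wrist_force"])
for w in way:
    env.movel(w,R2,.15); s=env.sense(); f=np.array(s["wrist_force"])-f0; print(np.round(w,3),np.round(f,1),round(s["t"],1))
    if np.linalg.norm(f)>15: print('STOP');break
im2,_=viewer.read_camera("scene"); 
for r in tip_of("scene","lid_tab")[:2]: print(r)
im,_=viewer.read_camera("side")
for r in tip_of("side","lid_tab")[:2]: print(r)
save('l.png',np.hstack([cv2.resize(im[100:250,160:360],(400,300)),cv2.resize(im2[110:260,160:360],(400,300))]))
E
```

```text
[0.662 0.118 0.206] [0.2 1.6 1.6] 32.5
[0.629 0.129 0.213] [ 0.7 -0.1 -0.2] 32.9
[0.604 0.138 0.218] [1.1 0.7 1.9] 33.2
[0.579 0.146 0.22 ] [0.7 0.1 0.5] 33.5
[0.556 0.154 0.218] [1.8 0.3 0.8] 33.9
[0.532 0.162 0.213] [0.8 0.6 0.3] 34.2
[0.51  0.17  0.203] [ 0.5 -0.1  0.6] 34.5
[0.489 0.177 0.19 ] [0.8 1.3 0.2] 34.8
[0.47  0.184 0.174] [ 1.7 -0.7  0.8] 35.1
[0.454 0.189 0.154] [1.1 0.2 1.2] 35.5
[0.441 0.193 0.132] [-0.2  0.4  1.5] 35.8
[0.432 0.197 0.108] [0.3 0.2 0.7] 36.1
{'at': [0.4247, 0.1997, 0.1079], 'score': 0.73}
```

View pics/l.png

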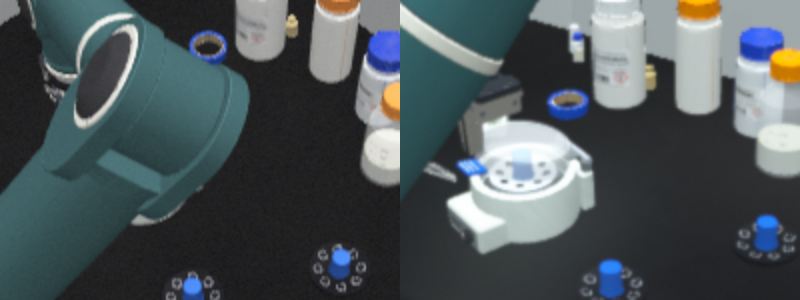

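The lid is nearly shut (right view, tab at (470,167)) and sinking. I'll retreat upward and check it from above.

```bash
python3 - <<'E'
from h import *
R2=down(Y); S=np.array([.4983,.1738])
env.movel([.425,.199,.23],R2,.25); env.pause(.8)
def chk(c):
    s=env.sense(); im,d=viewer.read_camera(c)
    for n in("lid_tab","rotor_hub"):
        for r in tip_of(c,n)[:2]: print(c,n,round(r["score"],2),np.round(r["at"],4))
    u,v=np.meshgrid(np.arange(560),np.arange(420)); P=px2w(u,v,d,c,s)
    hsv=cv2.cvtColor(im,cv2.COLOR_RGB2HSV); T=S-.081*X
    g=(hsv[...,0]>95)&(hsv[...,0]<130)&(hsv[...,1]>120)&(d>0)&(np.hypot(P[...,0]-T[0],P[...,1]-T[1])<.03)
    if g.any(): print(c,'tab',g.sum(),np.median(P[g],0))
    return im
a=chk("wrist"); 
env.reach([.42,0.0,.25],R2); b=chk("scene"); chk("side")
save('e.png',np.hstack([cv2.resize(a,(400,300)),cv2.resize(b[110:260,160:360],(400,300))])); print(env.sense()["t"],env.sense()["wrist_force"])
E
```

```text
wrist lid_tab 0.58 [0.4247 0.202  0.0818]
wrist rotor_hub 0.81 [ 0.6121 -0.1526  0.0349]
wrist rotor_hub 0.58 [ 0.4179 -0.0355  0.0337]
wrist tab 433 [0.42644624 0.19816908 0.08434438]
scene lid_tab 0.63 [0.4231 0.1985 0.0789]
scene lid_tab 0.48 [ 0.7228 -0.2907  0.0017]
scene rotor_hub 0.81 [ 0.417  -0.0328  0.032 ]
scene rotor_hub 0.75 [ 0.6104 -0.1542  0.0362]
scene tab 61 [0.42106906 0.1926216  0.08183585]
side lid_tab 0.85 [0.4187 0.2001 0.0791]
side rotor_hub 0.82 [ 0.4191 -0.0365  0.0345]
side rotor_hub 0.56 [ 0.6123 -0.1538  0.0341]
side tab 60 [0.42786781 0.1930961  0.08600329]
39.0583 [ 0.73250579 -0.27481991 -0.62518569]
```

View pics/e.png

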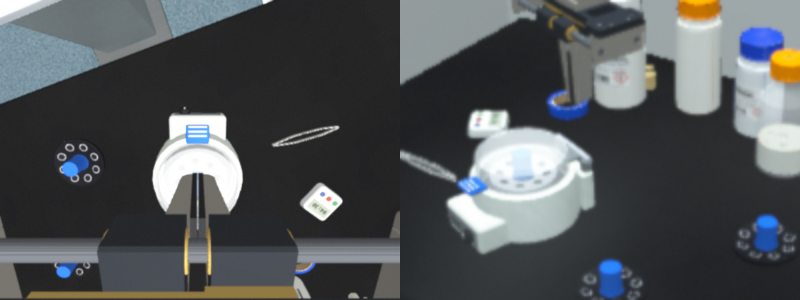

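The tab centre reads 0.079 m and its top about 0.082–0.086 m, against 0.0815 m if shut; the lid lies on the drum in both views. As a last check I'll touch the tab lightly from above, back off and hand in.

```bash
python3 - <<'E'
from h import *
R2=down(Y); S=np.array([.4983,.1738]); p=S-.083*X
env.reach([*p,.10],R2); f0=np.array(env.sense()["wrist_force"])
for tip in (.092,.087,.084,.082,.080,.078):
    env.movel([*p,tip-.0245],R2,.06); s=env.sense(); f=np.array(s["wrist_force"])-f0; print(tip,round(s["ee_pos"][2]+.0245,4),np.round(f,1))
    if f[2]>4: break
env.movel([*p,.15],R2,.2); env.reach([.42,0.0,.25],R2); env.pause(.3); effector.release()
print(env.sense()["t"]); 
viewer.read_camera("scene"); print(tip_of("scene","lid_tab")[:1])
print(workorder.finish_job())
E
```

```text
0.092 0.0919 [ 0.3 -0.  -1. ]
0.087 0.0869 [ 0.  -0.3 -0.5]
0.084 0.0839 [ 0.6  1.2 -0.4]
0.082 0.0831 [-3.1 -2.4 13.4]
44.6917
[{'at': [0.4239, 0.2023, 0.0805], 'score': 0.85}]
the job is handed in; nothing more can be done
None
```

The rotor is snapped fully home on the spindle, the lid is shut over it, the gripper is open and clear of everything, and the job was handed in at about 45 s; no verdict came back.

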